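# Find and flag the loose knob on the drawing clamp

## Task

One of the two black-gripped hand knobs on the aluminium clamp bar that holds the drawing has worked loose. Give a knob a trial turn of about 30 degrees, either way, and let go: a tight one springs back, the loose one stays turned; leave the loose one turned, so try the second knob too if the first springs back. Then flag the loose knob by standing the short brass paperweight upright on the cutting mat close beside it, no more than 8 cm from the knob's axis.

Things in the scene. Friction and masses are not known exactly. Their poses are not given: they have to be found in the camera images.
- knob_a_grip (a point): A hand knob with a straight upright black plastic grip (50 mm long, 14 mm thick, 32 mm tall) on a round white foot 42 mm across; it turns about the vertical on top of the clamp bar. This point is on that axis, 58 mm above the table top, 9 mm below the top of the grip and 21 mm above the round foot; its x axis runs along the length of the grip, z up. The two knobs look alike.
- knob_b_grip (a point): A hand knob with a straight upright black plastic grip (50 mm long, 14 mm thick, 32 mm tall) on a round white foot 42 mm across; it turns about the vertical on top of the clamp bar. This point is on that axis, 58 mm above the table top, 9 mm below the top of the grip and 21 mm above the round foot; its x axis runs along the length of the grip, z up. The two knobs look alike.
- knob_a (a joint): Angle of the knob on this name's point, rad; 0 as found, positive anticlockwise from above, stops at -1.3 and 1.3. Turns with little effort if loose (0.04 N m) and stays where it is left; if tight it winds up like a spring on its rubber washer (about 0.25 N m at 30 degrees) and returns to 0 within half a second when let go.
- knob_b (a joint): Angle of the knob on this name's point, rad; 0 as found, positive anticlockwise from above, stops at -1.3 and 1.3. Turns with little effort if loose (0.04 N m) and stays where it is left; if tight it winds up like a spring on its rubber washer (about 0.25 N m at 30 degrees) and returns to 0 within half a second when let go.
- weight_center (a point): The brass paperweight: a plain upright cylinder 34 mm across and 40 mm tall, about 0.3 kg, standing on the green cutting mat (3 mm thick, lying on the table) to the left or the right of the clamp bar; on the other side stands a taller amber ink bottle. This point is its centre, half-way up, 23 mm above the table.
- bar: The aluminium clamp bar, fixed on the mat: 290 mm long (along its y), 50 mm wide (x), 20 mm high; origin under its centre, x pointing away from the robot. The knobs stand on its centre line, 180 mm apart, on black rubber washers 48 mm across. The mat on the robot's side of it is free: a weight standing there 60 mm from a knob's axis, square to the bar, clears the bar by 18 mm.
Things that resemble listed ones, but are neither listed nor needed, are in the scene too. What is meant by the part that bears weight_center is not blue, and is the smaller of those in its own colour.

How it is judged:
By the outcome, as a careful person would: the job done as asked, in the order asked, and still so for the second after the job is handed in, with the robot touching nothing.
It also fails if it takes over 58 s, if anything falls off the work surface, if the arm or the gripper's body presses on something with over 40 N, if the wrist force passes 120 N, or if a joint passes its speed limit or range.

## Robot

A 7-joint arm with a two-finger parallel gripper is mounted at the origin on the work surface. World frame = base frame: x ahead of the robot, y to its left, z up, the work surface at z = 0. Lengths are in m, angles in rad, forces in N, time in s.
With the tool pointing down it reaches from about 0.4 to 0.85 m from the base axis. Payload 10.4 kg.
Tool frame: the origin (TCP) lies on the centre line of the jaws, within the pads' length; the fingertips stand 17 mm ahead of it and the grasp point (between the pads) lies 2 mm behind it; z points along the fingers, y is the line along which they close (so a half turn about z gives the same grasp; the last joint's range is limited). The gripper opens to 85 mm and grips with 20 to 120 N. Pads are 22 mm wide; open, the fingers measure 114 mm over their backs; the gripper's body (76 mm by 85 mm) begins 54 mm behind the grasp point. The pads swing forward as they close: fully open they stand 13 mm farther back than shut.
Start: joints at [1.161, 0.332, -0.065, 1.46, 0.022, 1.35, -0.088], TCP at [0.236, -0.579, 0.248] pointing down, gripper open.
Joint ranges: [-2.6, 2.6], [-0.5, 2.12], [-1.47, 1.34], [0.16, 2.42], [-1.27, 4.41], [0.06, 2.06], [-2.6, 2.6]. Speed limits (rad/s): [2.22, 2.22, 2.79, 2.79, 3.14, 3.14, 3.14].

## Interface

Orientations are given as a unit quaternion [x, y, z, w].
In Python, from workcell import sensors, imaging, order, spotter gives the robot as it stands. The module is installed in compiled form; this text tells all that it offers.
- The arm moves only by the shell command python3 -m inch 'ROWS' [FORCE]. ROWS is JSON, a list that holds one entry, the list of rows, each a list of 7 numbers: the shift along the tool's x, y, z in m, then the turn, a rotation vector about the tool's x, y, z in rad, then the closure, from -1 (fully open) to 1 (shut). In form: [[[x, y, z, ax, ay, az, hand], ...]]. A call has 1 to 10 rows; each row is the pose to reach, as a shift and turn from the pose commanded when the call began, along the tool's axes at that moment; what a row does not reach only later rows make up. A row lasts 1/10 s, in which the tool goes at most 50 mm and 8.59 degrees, less where a joint would pass 70% of its speed; a pose out of reach is approached as far as the arm can. A call with a gripper value outside its range is refused whole. The fingers move at their own pace and stop on an object; FORCE is the grip in N (left out, the last holds). Time passes only in rows, so rows that repeat a pose let the fingers close. It gives the time, the measured TCP pose, the force, the opening and the grip force at its end, in the units of the state.
- sensors.get_obs(): the state, without advancing time (a new reading comes with each control period).
- imaging.camera(name): name is "side" or "top"; returns the picture (384x512x3 uint8, blue, green, red); there is no depth.
- imaging.calibration(name): a dict with "mtx" (3x3 intrinsics, pixels), "R" (3x3) and "t" (3): a world point X has camera coordinates R X + t. Camera axes: x right, y down, z forward; pixel columns grow to the right and rows downward; lengths in m; the calibration is good to about 2 mm. A picture is of the moment at which its call begins. calibration takes no time and is no camera call.
- order.hand_in(): hands the job in; it is judged then, once.
Trained networks look in the newest picture that a camera, given by its name, has taken for a name from the list of things; names that differ only in an ending like _2 or _b are one class to them, and where a whole thing is asked for, a point or a joint stands for the part that bears it (a point fixed in the world has none). Each returns a list of dicts, best first, with "conf" (0 to 1); they miss things now and then, are a little off and sometimes report something else, mostly with a low value. They report only what shows in the picture. A call takes as long as a camera call. They do not tell look-alikes from the thing itself.
- spotter.look_for(label, camera): "pixel" ([column, row] in pixels, amid what is visible of it).
The state is a dict: "clock": time; "joint_pos": joint angles; "joint_velocities": joint speeds; "tau": joint torques, N m; "position": TCP position; "ee_rot": TCP orientation; "ft_force": force on the tool from outside, world axes, zero at the start; "torque": the same for the moment, N m; "grip_width": opening from 0.0 (shut) to 1.0 (fully open); "grasp_force": force on a finger pad.
Only numpy, scipy, OpenCV 4.12 (cv2) and the standard library are available. Lean on these libraries where they do the work, as an engineer would, in place of code of your own. Each camera call takes 0.05 s, during which the arm holds its last target. There are 200 camera calls.

## Working session

There is one attempt and no reset: what is moved stays moved. The work goes in short steps, Python scripts to look and compute and a shell command to move; the robot and the scene stay as the last step left them, time stands still between calls to the robot, and variables do not carry over. Pictures are saved under pics/ and viewed, at most 10 in all, crops included, and the job is handed in when it is done.

```bash
mkdir -p pics
cat > h.py <<'E'
import numpy as np, cv2
from scipy.spatial.transform import Rotation as Ro
from workcell import sensors, imaging, order, spotter
def ray(cam,px,z):
    c=imaging.calibration(cam);K,R,t=[np.array(c[k],float) for k in("mtx","R","t")]
    d=R.T@np.linalg.inv(K)@np.array([px[0],px[1],1.]);o=-R.T@t.ravel()
    return o+d*(z-o[2])/d[2]
def proj(cam,X):
    c=imaging.calibration(cam);p=np.array(c["mtx"])@(np.array(c["R"])@np.array(X)+np.array(c["t"]).ravel());return p[:2]/p[2]
def rel(X,yaw=None):
    s=sensors.get_obs();R=Ro.from_quat(s["ee_rot"]);return R.inv().apply(np.array(X)-s["position"])
def st():
    s=sensors.get_obs();R=Ro.from_quat(s["ee_rot"]).as_matrix()
    print(round(s["clock"],2),np.round(s["position"],4),"\n",np.round(R,3),np.round(s["ft_force"],1),s["grip_width"],s["grasp_force"],np.round(s["joint_pos"],2))
E
python3 - <<'E'
from h import *
st()
ims=[]
for c in("top","side"):
    im=imaging.camera(c);cv2.imwrite(f"pics/{c}0.png",im)
    for l,z in(("knob_a_grip",.058),("weight_center",.023)):
        for d in spotter.look_for(l,c):print(c,l,np.round(d["pixel"],1),round(d["conf"],2),np.round(ray(c,d["pixel"],z),3))
E
```

```text
0.0 [ 0.2356 -0.5785  0.2475] 
 [[ 0.926  0.377 -0.001]
 [ 0.377 -0.926  0.001]
 [-0.    -0.001 -1.   ]] [-0.7 -0.3 -0.2] 0.9957815828721335 0.0 [ 1.16  0.33 -0.06  1.46  0.02  1.35 -0.09]
top knob_a_grip [297.  203.8] 0.59 [0.519 0.061 0.058]
top weight_center [124.1 230.4] 0.59 [0.442 0.7   0.023]
top weight_center [223.3 197.1] 0.4 [0.556 0.332 0.023]
side knob_a_grip [276.2 179.7] 0.78 [0.517 0.061 0.058]
side weight_center [261.5 344.5] 0.68 [0.439 0.689 0.023]
side weight_center [243.2 235.9] 0.47 [0.561 0.328 0.023]
```

View pics/top0.png

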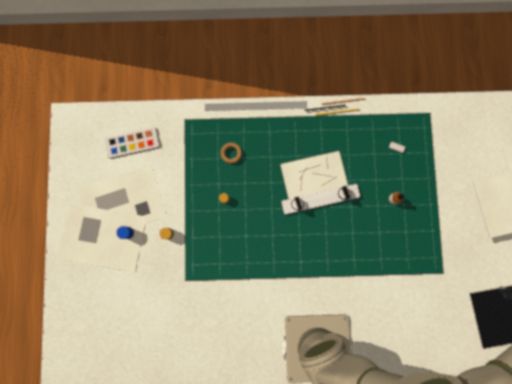

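View pics/side0.png

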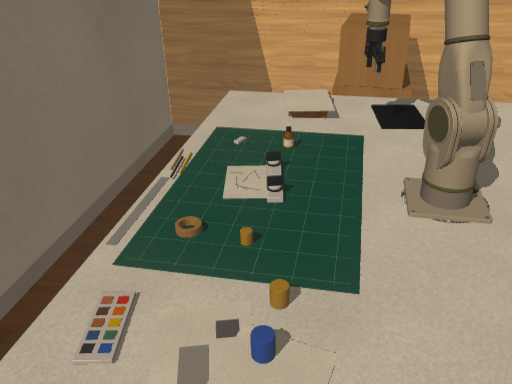

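The top view shows the knobs at about (297,204) and (344,194) and the small brass weight on the mat at (224,198). The larger brass (166,234) and blue (124,232) decoys are off the mat, and the bottle is at (396,198). I'll zoom in on the knobs.

Run:
```python
from h import *
a=cv2.imread("pics/top0.png")[175:225,265:375];b=cv2.imread("pics/side0.png")[145:205,215:315]
a=cv2.resize(a,(770,350),interpolation=2);b=cv2.resize(b,(400,240),interpolation=2)
o=np.zeros((590,770,3),np.uint8);o[:350]=a;o[350:,:400]=b
w=cv2.resize(cv2.imread("pics/top0.png")[182:212,208:242],(272,240),interpolation=2);o[350:,420:692]=w
cv2.imwrite("pics/c.png",o)
for p in((297,204),(344,194)):print(ray("top",p,.058))
```

```text
[0.51865808 0.06093835 0.058     ]
[ 0.55048433 -0.11180037  0.058     ]
```

View pics/c.png

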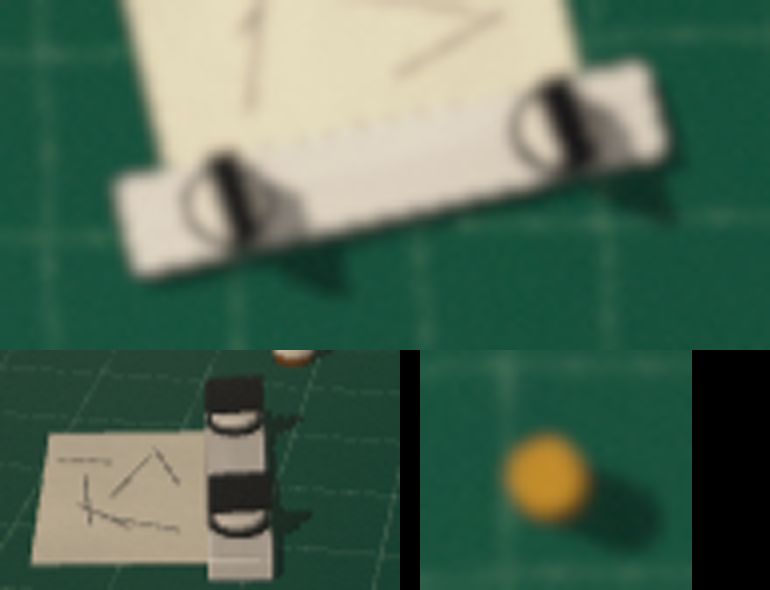

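Run:
```python
from h import *
for c,(x0,y0,x1,y1) in(("top",(265,175,375,225)),("side",(260,148,292,205))):
    im=cv2.imread(f"pics/{c}0.png");k=im.max(2)<60
    m=np.zeros(k.shape,np.uint8);m[y0:y1,x0:x1]=k[y0:y1,x0:x1]
    n,l,s,cen=cv2.connectedComponentsWithStats(m)
    for i in range(1,n):
        if s[i,4]<12: continue
        p=np.argwhere(l==i)[:,::-1].astype(np.float32);r=cv2.minAreaRect(p)
        w=np.array([ray(c,q,.055)[:2] for q in p]);e,v=np.linalg.eigh(np.cov(w.T))
        print(c,s[i],cen[i],r,ray(c,cen[i],.055),np.degrees(np.arctan2(v[1,1],v[0,1])),np.ptp(w@v,axis=0))
    m=((im.min(2)>120)&(np.ptp(im.astype(int),axis=2)<28)).astype(np.uint8);z=m*0;z[y0-5:y1+5,x0-5:x1+5]=m[y0-5:y1+5,x0-5:x1+5]
    n,l,s,cen=cv2.connectedComponentsWithStats(z)
    if c=="top":
        q=np.array([ray(c,(265+u/7,175+v/7),.023)[:2] for u,v in((113,180),(645,60),(672,158),(137,278))]);print(q,q.mean(0))
    cc=imaging.calibration(c);print("campos",-np.array(cc["R"]).T@np.array(cc["t"]).ravel())
    m=((im[...,2]>im[...,0].astype(int)+70)).astype(np.uint8)
    n,l,s,cen=cv2.connectedComponentsWithStats(m)
    t=(223.3,198) if c=="top" else(246,236)
    i=1+np.argmin(np.linalg.norm(cen[1:]-t,axis=1));print("w",s[i],cen[i],ray(c,cen[i],.023),ray(c,cen[i],.043))
```

```text
top [343 188  19  18 109] [351.2293578  198.52293578] ((351.4999694824219, 196.49998474121094), (20.003843307495117, 14.120360374450684), 11.309932708740234) [ 0.53349571 -0.13794542  0.055     ] 50.24397139353339 [0.05532067 0.08609711]
top [296 198  18  19  86] [305.25581395 209.65116279] ((303.72003173828125, 208.54002380371094), (23.80000114440918, 8.800000190734863), 36.86989974975586) [0.49747664 0.03144536 0.055     ] 49.2934154713108 [0.03323368 0.0865541 ]
[[ 0.53631362  0.11615992]
 [ 0.59298861 -0.17097249]
 [ 0.53973941 -0.18232209]
 [ 0.4836353   0.10522763]] [ 0.53816923 -0.03297676]
campos [0.37312146 0.19657627 1.44423187]
w [219 193  10  10  73] [223.47945205 197.56164384] [0.55420983 0.33097352 0.023     ] [0.5516615  0.32908224 0.043     ]
side [266 151  26  51 471] [277.31847134 172.48619958] ((278.6597595214844, 175.99359130859375), (50.39970016479492, 23.940855026245117), 87.70938873291016) [0.5223469  0.00613304 0.055     ] 103.93323585579815 [0.08602544 0.34917712]
campos [0.29726147 1.33728699 0.74651975]
w [240 227  12  19 177] [245.37288136 235.39548023] [0.5555235  0.32511822 0.023     ] [0.54838446 0.35309725 0.043     ]
```

```bash
python3 -m inch '[[[0.468,-0.303,0.1,0,0,0.19,-1],[0.468,-0.303,0.1,0,0,0.19,-1],[0.468,-0.303,0.1,0,0,0.19,-1],[0.468,-0.303,0.1,0,0,0.19,-1],[0.468,-0.303,0.1,0,0,0.19,-1],[0.468,-0.303,0.1,0,0,0.19,-1],[0.468,-0.303,0.1,0,0,0.19,-1],[0.468,-0.303,0.1,0,0,0.19,-1],[0.468,-0.303,0.1,0,0,0.19,-1],[0.468,-0.303,0.1,0,0,0.19,-1]]]' 30
cat > to.py <<'E'
from h import *;import sys
x,y,z,a=map(float,sys.argv[1:]);st();s=sensors.get_obs();R=Ro.from_quat(s["ee_rot"])
c,n=np.cos(np.radians(a)),np.sin(np.radians(a))
T=Ro.from_matrix(np.array([[c,n,0],[n,-c,0],[0,0,-1]]))
print("rel",np.round(rel((x,y,z)),4),np.round((R.inv()*T).as_rotvec(),3))
E
python3 to.py .5555 -.121 .12 11.2
```

```text
clock: 1.3
position: [0.5182, -0.1739, 0.1601]
ee_rot: [0.995, 0.098, 0.0, 0.0]
ft_force: [0.8, -1.4, 0.0]
grip_width: 1.002
grasp_force: 0.0
1.3 [ 0.5182 -0.1739  0.1601] 
 [[ 0.981  0.195  0.001]
 [ 0.195 -0.981 -0.   ]
 [ 0.001  0.001 -1.   ]] [ 0.8 -1.4  0. ] 1.0022152292460034 0.0 [ 0.57  0.25 -0.37  1.77  0.1   1.14 -1.21]
rel [ 0.0469 -0.0447  0.0401] [ 0.001 -0.001  0.001]
```

```bash
python3 -m inch '[[[0.04,-0.04,0.03,0,0,0,-1],[0.04,-0.04,0.03,0,0,0,-1],[0.04,-0.04,0.03,0,0,0,-1],[0.04,-0.04,0.03,0,0,0,-1]]]' >/dev/null
python3 to.py .5555 -.121 .063 11.2
python3 - <<'E'
from h import *
a=imaging.camera("top");b=imaging.camera("side")
o=np.zeros((560,800,3),np.uint8);o[:,:400]=cv2.resize(a[155:225,310:360],(400,560),interpolation=2);o[:,400:]=cv2.resize(b[110:215,250:325],(400,560),interpolation=2)
cv2.imwrite("pics/d.png",o)
E
```

```text
1.7 [ 0.5483 -0.1299  0.1303] 
 [[ 0.981  0.195 -0.   ]
 [ 0.195 -0.981 -0.001]
 [-0.     0.001 -1.   ]] [-0.6 -1.4 -0.3] 0.9984966226396633 0.0 [ 0.49  0.32 -0.4   1.75  0.14  1.1  -1.33]
rel [ 0.0088 -0.0074  0.0673] [0.001 0.    0.   ]
```

View pics/d.png

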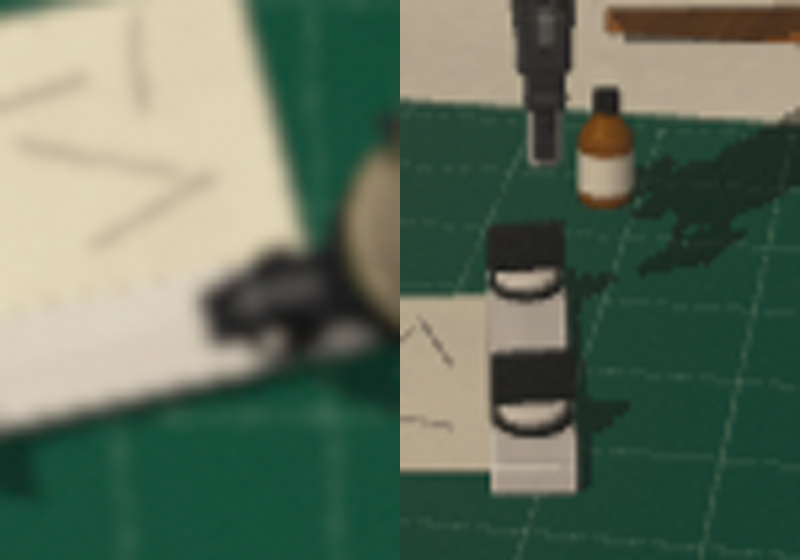

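The hand is open above the right knob in both views. The bar and grips are clear in the side view, with the right grip at about (274,156). Next I check the predicted grip outlines against the side view.

Run:
```python
from h import *
u=np.array([.981,.194,0])
for X in((.5555,-.121,.067),(.521,.0553,.067)):
    for s in(-.025,.025):print(np.round(proj("side",np.array(X)+s*u),1),np.round(proj("top",np.array(X)+s*u),1))
```

```text
[281.2 152.1] [348.7 198.9]
[266.8 152.2] [345.3 185.6]
[283.1 176.1] [300.4 209.8]
[267.1 176.3] [297.2 196.4]
```

```bash
python3 -m inch '[[[0.009,-0.007,0,0,0,0,-1],[0.009,-0.007,0.03,0,0,0,-1],[0.009,-0.007,0.067,0,0,0,-1],[0.009,-0.007,0.067,0,0,0,-1],[0.009,-0.007,0.067,0,0,0,-1]]]'; python3 to.py .5555 -.121 .063 11.2
```

```text
clock: 2.3
position: [0.5563, -0.12, 0.0638]
ee_rot: [0.995, 0.098, -0.0, -0.0]
ft_force: [-0.1, -0.1, 0.4]
grip_width: 0.999
grasp_force: 0.0
2.3 [ 0.5563 -0.12    0.0638] 
 [[ 0.981  0.195 -0.   ]
 [ 0.195 -0.981  0.   ]
 [-0.    -0.    -1.   ]] [-0.1 -0.1  0.4] 0.998877490582956 0.0 [ 0.45  0.42 -0.39  1.79  0.18  0.98 -1.38]
rel [-0.001   0.0008  0.0008] [-0.     0.     0.001]
```

```bash
python3 -m inch '[[[0,0,0,0,0,0,1],[0,0,0,0,0,0,1],[0,0,0,0,0,0,1],[0,0,0,0,0,0,1],[0,0,0,0,0,0,1],[0,0,0,0,0,0,1],[0,0,0,0,0,0,1],[0,0,0,0,0,0,1],[0,0,0,0,0,0,1],[0,0,0,0,0,0,1]]]' 40
```

```text
clock: 3.3
position: [0.5562, -0.1219, 0.0639]
ee_rot: [0.995, 0.097, 0.0, 0.001]
ft_force: [-2.3, -4.7, 5.2]
grip_width: 0.152
grasp_force: 42.6
```

```bash
python3 -m inch '[[[0,0.002,0,0,0,0.1,1],[0,0.002,0,0,0,0.2,1],[0,0.002,0,0,0,0.3,1],[0,0.002,0,0,0,0.4,1],[0,0.002,0,0,0,0.5,1],[0,0.002,0,0,0,0.54,1],[0,0.002,0,0,0,0.54,1],[0,0.002,0,0,0,0.54,1]]]'; python3 -c "
from h import *;st();print(sensors.get_obs()['torque'])"
```

```text
clock: 4.1
position: [0.5564, -0.121, 0.0639]
ee_rot: [0.985, -0.17, -0.0, -0.0]
ft_force: [-6.0, 2.4, 9.1]
grip_width: 0.154
grasp_force: 43.3
4.1 [ 0.5564 -0.121   0.0639] 
 [[ 0.942 -0.335 -0.   ]
 [-0.335 -0.942  0.   ]
 [-0.001 -0.    -1.   ]] [-6.   2.4  9.1] 0.1536660214886282 43.32964360713959 [ 0.38  0.4  -0.29  1.79  0.14  0.97 -1.88]
[0.68970071 1.03602768 0.3434513 ]
```

```bash
python3 -m inch '[[[0,0,0,0,0,0,-1],[0,0,0,0,0,0,-1],[0,0,0,0,0,0,-1],[0,0,0,0,0,0,-1],[0,0,0,0,0,0,-1],[0,0,0,0,0,0,-1],[0,0,-0.05,0,0,0,-1],[0,0,-0.1,0,0,0,-1],[0,0,-0.1,0,0,0,-1]]]'
python3 - <<'E'
from h import *
st();print(sensors.get_obs()['torque'])
b=imaging.camera("side");a=cv2.imread("pics/side0.png")
o=np.hstack([cv2.resize(i[115:205,240:306],(400,545),interpolation=2) for i in(a,b)])
cv2.imwrite("pics/e.png",o)
E
```

```text
clock: 5.0
position: [0.5601, -0.1222, 0.1703]
ee_rot: [0.985, -0.171, 0.005, 0.0]
ft_force: [0.2, 0.4, 0.2]
grip_width: 0.998
grasp_force: 0.0
5.0 [ 0.5601 -0.1222  0.1703] 
 [[ 0.942 -0.336  0.011]
 [-0.336 -0.942 -0.002]
 [ 0.011 -0.001 -1.   ]] [0.2 0.4 0.2] 0.9984673796202826 0.0 [ 0.39  0.29 -0.3   1.7   0.09  1.16 -1.85]
[-0.03254535  0.0065488  -0.00771081]
```

View pics/e.png

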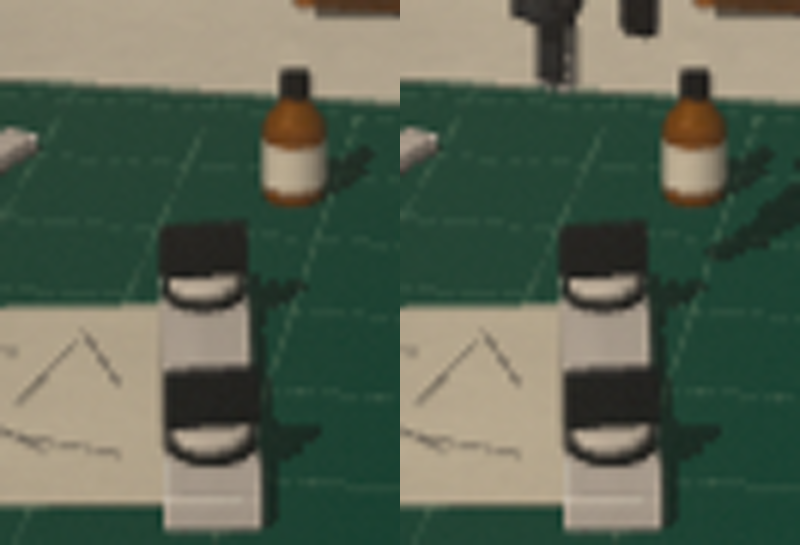

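Before and after, the right knob's grip (about (273,156)) looks the same, so it sprang back and is tight. The loose one should be the left knob.

```bash
python3 to.py .521 .0553 .13 11.2
```

```text
5.05 [ 0.5586 -0.1222  0.1669] 
 [[ 0.942 -0.337  0.007]
 [-0.337 -0.942 -0.002]
 [ 0.007 -0.001 -1.   ]] [ 0.   0.1 -1.2] 0.9975481832664301 0.0 [ 0.39  0.29 -0.3   1.7   0.09  1.16 -1.85]
rel [-0.0954 -0.1545  0.0364] [ 0.001 -0.007 -0.539]
```

```bash
python3 -m inch '[[[-0.095,-0.155,0.03,0,0,-0.54,-1],[-0.095,-0.155,0.03,0,0,-0.54,-1],[-0.095,-0.155,0.03,0,0,-0.54,-1],[-0.095,-0.155,0.03,0,0,-0.54,-1],[-0.095,-0.155,0.03,0,0,-0.54,-1],[-0.095,-0.155,0.03,0,0,-0.54,-1],[-0.095,-0.155,0.03,0,0,-0.54,-1],[-0.095,-0.155,0.03,0,0,-0.54,-1]]]' >/dev/null; python3 to.py .521 .0553 .063 11.2
```

```text
5.85 [0.5195 0.0546 0.1329] 
 [[ 0.981  0.193 -0.   ]
 [ 0.193 -0.981 -0.   ]
 [-0.     0.    -1.   ]] [-1.  -0.7  0.5] 0.9986115820625605 0.0 [ 0.24  0.25 -0.48  1.85  0.13  1.08 -1.67]
rel [ 0.0017 -0.0004  0.0699] [ 0.     0.    -0.001]
```

```bash
python3 -m inch '[[[0.001,0,0.03,0,0,0,-1],[0.001,0,0.07,0,0,0,-1],[0.001,0,0.07,0,0,0,-1],[0.001,0,0.07,0,0,0,-1]]]'; python3 -m inch '[[[0,0,0,0,0,0,1],[0,0,0,0,0,0,1],[0,0,0,0,0,0,1],[0,0,0,0,0,0,1],[0,0,0,0,0,0,1],[0,0,0,0,0,0,1],[0,0,0,0,0,0,1],[0,0,0,0,0,0,1],[0,0,0,0,0,0,1],[0,0,0,0,0,0,1]]]' 40
```

```text
clock: 6.25
position: [0.5201, 0.0557, 0.0635]
ee_rot: [0.995, 0.098, -0.001, -0.0]
ft_force: [0.7, 0.2, 0.3]
grip_width: 1.001
grasp_force: 0.0
clock: 7.25
position: [0.5206, 0.0546, 0.0638]
ee_rot: [0.995, 0.098, 0.0, 0.001]
ft_force: [-2.3, -6.7, 6.7]
grip_width: 0.151
grasp_force: 42.5
```

```bash
python3 -m inch '[[[0,0,0,0,0,0.1,1],[0,0,0,0,0,0.2,1],[0,0,0,0,0,0.3,1],[0,0,0,0,0,0.4,1],[0,0,0,0,0,0.5,1],[0,0,0,0,0,0.54,1],[0,0,0,0,0,0.54,1],[0,0,0,0,0,0.54,1]]]'; python3 -c "
from h import *;st();print(sensors.get_obs()['torque'])"
```

```text
clock: 8.05
position: [0.5206, 0.0559, 0.0637]
ee_rot: [0.985, -0.17, 0.001, 0.0]
ft_force: [-0.9, -3.0, 5.4]
grip_width: 0.151
grasp_force: 42.2
8.05 [0.5206 0.0559 0.0637] 
 [[ 0.942 -0.336  0.001]
 [-0.336 -0.942 -0.001]
 [ 0.001  0.    -1.   ]] [-0.9 -3.   5.4] 0.1512032959250944 42.24817156791687 [ 0.14  0.33 -0.38  1.91  0.15  0.94 -2.23]
[-0.35098443  0.18870569 -0.04014376]
```

```bash
python3 -m inch '[[[0,0,0,0,0,0,-1],[0,0,0,0,0,0,-1],[0,0,0,0,0,0,-1],[0,0,0,0,0,0,-1],[0,0,0,0,0,0,-1],[0,0,0,0,0,0,-1],[0,0,-0.05,0,0,0,-1],[0,0,-0.1,0,0,0,-1],[0,0,-0.14,0,0,0,-1],[0,0,-0.14,0,0,0,-1]]]'
python3 - <<'E'
from h import *
b=imaging.camera("side");a=cv2.imread("pics/side0.png")
o=np.hstack([cv2.resize(i[115:205,240:306],(400,545),interpolation=2) for i in(a,b)])
cv2.imwrite("pics/f.png",o)
E
python3 to.py .5545 .329 .13 90
```

```text
clock: 9.05
position: [0.5229, 0.0568, 0.2091]
ee_rot: [0.985, -0.171, 0.005, -0.001]
ft_force: [0.8, -0.3, 0.3]
grip_width: 1.003
grasp_force: 0.0
9.1 [0.5217 0.0565 0.2059] 
 [[ 0.942 -0.337  0.005]
 [-0.337 -0.942  0.   ]
 [ 0.005 -0.002 -1.   ]] [-0.1  0.3 -0.2] 1.0009588373834264 0.0 [ 0.17  0.16 -0.4   1.77  0.07  1.22 -2.16]
rel [-0.0612 -0.2675  0.0761] [ 0.004 -0.005 -1.914]
```

View pics/f.png

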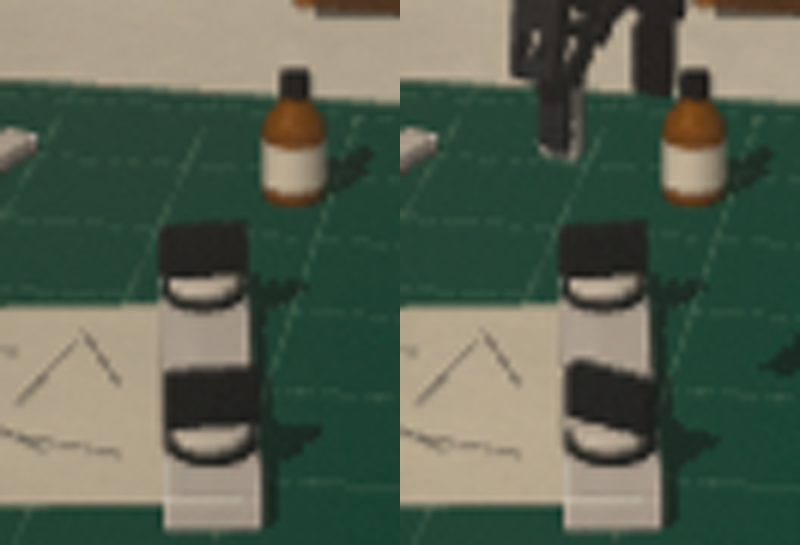

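The left knob's grip is now visibly skewed by about 30° and stayed that way, so it is the loose one. The right knob is unchanged. Next is the weight.

```bash
python3 -m inch '[[[-0.061,-0.268,0.09,0,0,-0.54,-1],[-0.061,-0.268,0.09,0,0,-0.54,-1],[-0.061,-0.268,0.09,0,0,-0.54,-1],[-0.061,-0.268,0.09,0,0,-0.54,-1],[-0.061,-0.268,0.09,0,0,-0.54,-1],[-0.061,-0.268,0.09,0,0,-0.54,-1],[-0.061,-0.268,0.09,0,0,-0.54,-1],[-0.061,-0.268,0.09,0,0,-0.54,-1],[-0.061,-0.268,0.09,0,0,-0.54,-1],[-0.061,-0.268,0.09,0,0,-0.54,-1]]]' >/dev/null; python3 to.py .5545 .329 .027 11.2
python3 - <<'E'
from h import *
b=imaging.camera("side");a=imaging.camera("top")
o=np.hstack([cv2.resize(b[170:260,200:290],(400,400),interpolation=2),cv2.resize(a[170:230,190:250],(400,400),interpolation=2)])
cv2.imwrite("pics/g.png",o)
E
```

```text
10.1 [0.5535 0.3275 0.1131] 
 [[ 0.981  0.194  0.   ]
 [ 0.194 -0.981 -0.001]
 [ 0.     0.001 -1.   ]] [-0.3 -0.4  0.4] 0.9993157270839143 0.0 [-0.2   0.53 -0.54  1.54  0.29  1.15 -2.18]
rel [ 0.0012 -0.0014  0.0861] [ 0.001 -0.    -0.001]
```

View pics/g.png

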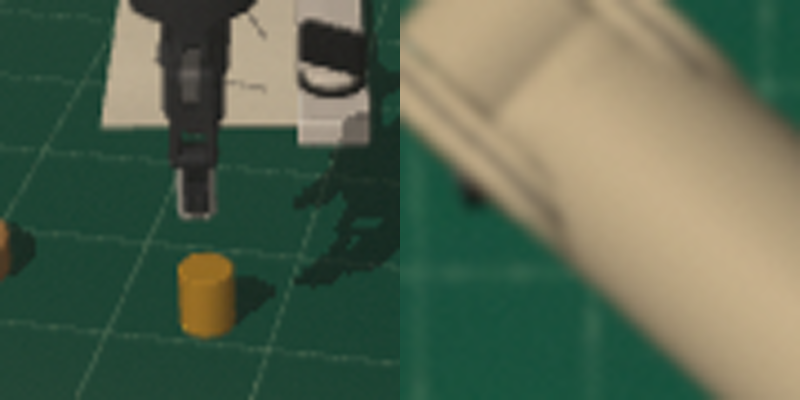

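The hand is lined up over the brass weight (side view about (246,236)), so I descend and grip.

```bash
python3 -m inch '[[[0.001,-0.001,0.04,0,0,0,-1],[0.001,-0.001,0.084,0,0,0,-1],[0.001,-0.001,0.084,0,0,0,-1],[0.001,-0.001,0.084,0,0,0,-1],[0.001,-0.001,0.084,0,0,0,1],[0.001,-0.001,0.084,0,0,0,1],[0.001,-0.001,0.084,0,0,0,1],[0.001,-0.001,0.084,0,0,0,1],[0.001,-0.001,0.084,0,0,0,1],[0.001,-0.001,0.084,0,0,0,1]]]' 40
python3 -m inch '[[[0,0,0,0,0,0,1],[0,0,0,0,0,0,1],[0,0,0,0,0,0,1],[0,0,-0.04,0,0,0,1],[0,0,-0.08,0,0,0,1],[0,0,-0.1,0,0,0,1],[0,0,-0.1,0,0,0,1],[0,0,-0.1,0,0,0,1]]]'
python3 to.py .462 .0437 .029 11.2
```

```text
clock: 11.2
position: [0.5544, 0.3303, 0.0305]
ee_rot: [0.995, 0.098, 0.001, 0.0]
ft_force: [-1.8, -1.4, 7.3]
grip_width: 0.385
grasp_force: 39.1
clock: 12.0
position: [0.5535, 0.33, 0.1285]
ee_rot: [0.995, 0.098, -0.0, 0.0]
ft_force: [0.3, -0.6, -3.4]
grip_width: 0.386
grasp_force: 40.6
12.0 [0.5535 0.33   0.1285] 
 [[ 0.981  0.195 -0.   ]
 [ 0.195 -0.981 -0.001]
 [-0.     0.001 -1.   ]] [ 0.3 -0.6 -3.4] 0.385908012910039 40.580549240112305 [-0.2   0.52 -0.54  1.52  0.28  1.18 -2.17]
rel [-0.1457  0.2628  0.0997] [0.001 0.    0.001]
```

```bash
python3 -m inch '[[[-0.146,0.263,0,0,0,0,1],[-0.146,0.263,0,0,0,0,1],[-0.146,0.263,0,0,0,0,1],[-0.146,0.263,0,0,0,0,1],[-0.146,0.263,0,0,0,0,1],[-0.146,0.263,0,0,0,0,1],[-0.146,0.263,0,0,0,0,1],[-0.146,0.263,0,0,0,0,1],[-0.146,0.263,0,0,0,0,1],[-0.146,0.263,0,0,0,0,1]]]' >/dev/null; python3 to.py .462 .0437 .031 11.2
```

```text
13.0 [0.4619 0.0451 0.1286] 
 [[ 0.98   0.198 -0.001]
 [ 0.198 -0.98   0.001]
 [-0.001 -0.001 -1.   ]] [-0.3  0.4 -2.2] 0.384799953633203 41.00714921951294 [ 0.28  0.12 -0.5   1.99  0.07  1.04 -1.62]
rel [-0.0001  0.0015  0.0976] [-0.001  0.001  0.003]
```

```bash
python3 -m inch '[[[0,0.001,0.04,0,0,0,1],[0,0.001,0.07,0,0,0,1],[0,0.001,0.085,0,0,0,1],[0,0.001,0.09,0,0,0,1],[0,0.001,0.094,0,0,0,1],[0,0.001,0.097,0,0,0,1],[0,0.001,0.098,0,0,0,1],[0,0.001,0.098,0,0,0,1],[0,0.001,0.098,0,0,0,1]]]'
```

```text
clock: 13.9
position: [0.4625, 0.0428, 0.0316]
ee_rot: [0.995, 0.098, 0.0, 0.0]
ft_force: [-0.4, 0.7, -2.2]
grip_width: 0.385
grasp_force: 41.1
```

```bash
python3 -m inch '[[[0,0,0.001,0,0,0,1],[0,0,0.0015,0,0,0,1],[0,0,0.0015,0,0,0,1],[0,0,0.0015,0,0,0,1]]]'
```

```text
clock: 14.3
position: [0.4625, 0.0428, 0.0304]
ee_rot: [0.995, 0.098, 0.0, 0.0]
ft_force: [-3.7, -0.4, 8.8]
grip_width: 0.385
grasp_force: 42.3
```

Contact with the mat. I release gently, then rise and back off.

```bash
python3 -m inch '[[[0,0,0,0,0,0,0],[0,0,0,0,0,0,-0.3],[0,0,0,0,0,0,-0.5],[0,0,0,0,0,0,-0.5],[0,0,0,0,0,0,-0.5],[0,0,-0.03,0,0,0,-0.5],[0,0,-0.07,0,0,0,-0.5],[0,0,-0.12,0,0,0,-0.5],[0,0,-0.17,0,0,0,-0.5],[0,0,-0.2,0,0,0,-0.5]]]'
python3 -m inch '[[[0,0.05,0,0,0,0,-0.5],[0,0.1,0,0,0,0,-0.5],[0,0.15,0,0,0,0,-0.5],[0,0.2,0,0,0,0,-0.5],[0,0.25,0,0,0,0,-0.5],[0,0.3,0,0,0,0,-0.5],[0,0.3,0,0,0,0,-0.5],[0,0.3,0,0,0,0,-0.5],[0,0.3,0,0,0,0,-0.5]]]'
python3 - <<'E'
from h import *
b=imaging.camera("side");a=imaging.camera("top")
for c in("top","side"):
    for d in spotter.look_for("weight_center",c):print(c,np.round(d["pixel"],1),round(d["conf"],2),np.round(ray(c,d["pixel"],.023),3))
o=np.hstack([cv2.resize(b[140:220,240:320],(400,400),interpolation=2),cv2.resize(a[170:250,270:350],(400,400),interpolation=2)])
cv2.imwrite("pics/i.png",o)
E
```

```text
clock: 15.3
position: [0.463, 0.0431, 0.2335]
ee_rot: [0.995, 0.098, 0.002, 0.0]
ft_force: [0.7, -0.0, -0.3]
grip_width: 0.75
grasp_force: 0.0
clock: 16.2
position: [0.521, -0.2501, 0.2295]
ee_rot: [0.995, 0.099, -0.0, -0.0]
ft_force: [0.2, 0.8, 0.1]
grip_width: 0.754
grasp_force: 0.0
top [124.6 230.7] 0.79 [0.441 0.698 0.023]
side [279.2 291.2] 0.78 [0.43  0.528 0.023]
side [261.5 345.7] 0.77 [0.438 0.692 0.023]
side [294.3 188.3] 0.46 [0.461 0.044 0.023]
```

View pics/i.png

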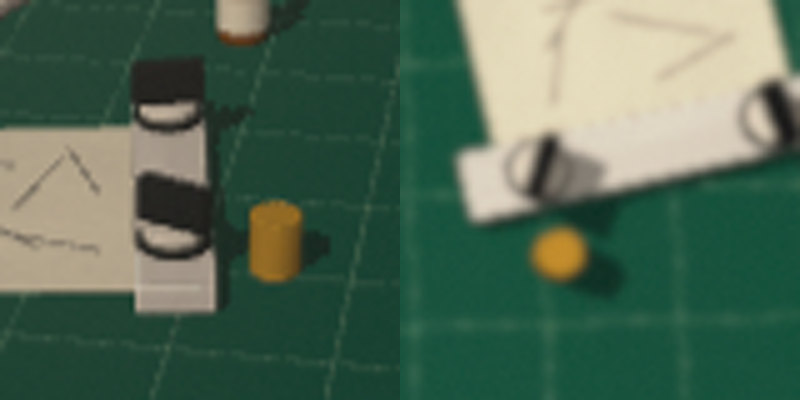

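The weight stands upright beside the turned left knob (side (294,188), top about (302,220)), at about (0.461, 0.044), roughly 60 mm from the axis. The right knob is back in its found position.

```bash
python3 -c "
from workcell import order;print(order.hand_in())"
```

```text
the job is handed in; nothing more can be done
None
```

The left knob is the loose one: it stayed turned by about 30°, while the right one sprang back. The brass paperweight stands upright on the mat about 6 cm from the left knob's axis, and the job is handed in at about 16 s on the robot's clock.

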